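# Find the rocking cover on the topping station and seat it

## Robot

A 7-joint arm with a two-finger parallel gripper is mounted at the origin on the work surface. World frame = base frame: x ahead of the robot, y to its left, z up, the work surface at z = 0. Lengths are in m, angles in rad, forces in N, time in s.
With the tool pointing down it reaches from about 0.4 to 0.875 m from the base axis. Payload 19.3 kg.
Tool frame: the origin (TCP) lies at the centre of the arm's flange, where the gripper is bolted on; the fingertips stand 173 mm ahead of it and the grasp point (between the pads) lies 155 mm ahead of it; z points along the fingers, y is the line along which they close (so a half turn about z gives the same grasp; the last joint's range is limited). The gripper opens to 85 mm and grips with 20 to 120 N. Pads are 22 mm wide; open, the fingers measure 114 mm over their backs; the gripper's body (76 mm by 85 mm) begins 54 mm behind the grasp point. The pads swing forward as they close: fully open they stand 13 mm farther back than shut.
Start: joints at [1.088, 0.521, -0.036, 1.599, 0.021, 1.021, -0.113], TCP at [0.251, -0.573, 0.405] pointing down, gripper open.
Joint ranges: [-2.91, 2.91], [-0.3, 2.13], [-1.5, 1.42], [0.17, 2.43], [-1.26, 4.41], [0.16, 1.93], [-2.52, 2.52]. Speed limits (rad/s): [1.89, 1.89, 2.39, 2.39, 3.01, 3.01, 3.01].

## Interface

Orientations are given as [roll, pitch, yaw] about the fixed x, y, z axes, in that order (R = Rz(yaw) Ry(pitch) Rx(roll)).
In Python, from workcell import bot, imaging, job gives the robot as it stands.
- The arm moves only by the tool carry_out, never from a script. Its argument "targets" is a list of rows, each a list of 3 entries, a list of its own where there are three numbers: the shift along the tool's x, y, z in units of 0.25 m (1.0 is 0.25 m), then the turn, a rotation vector about the tool's x, y, z in units of 180 degrees (1.0 is 180 degrees), then the opening, from 0 (shut) to 1 (fully open). In form: [[[tx, ty, tz], [wx, wy, wz], jaw], ...]. A call has 1 to 8 rows; each row shifts and turns the commanded pose from where the row before left it, along the tool's axes as they then stand; what a row does not reach is not made up. A row lasts 1/8 s, in which the tool goes at most 62.5 mm and 10.7 degrees, less where a joint would pass 70% of its speed; a pose out of reach is approached as far as the arm can. A call with a number of a shift or a turn outside -1 to 1 is refused whole. A call with a gripper value outside its range is refused whole. The fingers move at their own pace and stop on an object; "force" is the grip in N (left out, the last holds). Time passes only in rows, so rows that do not move let the fingers close. It gives the time, the measured TCP pose, the force and the opening at its end, in the units of the state.
- bot.observe(): the state, without advancing time (a new reading comes with each control period).
- imaging.grab_frame(name): name is "scene" or "top"; returns a dict with "pixels" (400x640x3 uint8, red, green, blue), "mtx" (3x3 intrinsics, pixels), "cam_to_world" (4x4, takes a point from camera to world coordinates). Camera axes: x right, y down, z forward; pixel columns grow to the right and rows downward; lengths in m; the calibration is good to about 2 mm. A picture is of the moment at which its call begins. There is no depth.
- job.job_done(): hands the job in, once; it reports no verdict.
The state is a dict: "clock": time; "qpos": joint angles; "qd": joint speeds; "joint_efforts": joint torques, N m; "position": TCP position; "tool_rot": TCP orientation; "force": force on the tool from outside, world axes, zero at the start; "moment": the same for the moment, N m; "grip_width": finger opening in m.
Only numpy, scipy, OpenCV 4.12 (cv2) and the standard library are available. Lean on these libraries where they do the work, as an engineer would, in place of code of your own. Each camera call takes 0.05 s, during which the arm holds its last target. There are 200 camera calls.

## Task

One of the four round steel covers on the topping station is not down in its well and rocks when its edge is pressed. Press on the covers with a fingertip to find the one that rocks, then nudge that cover back over its well with the fingers until it drops in, so that all four covers sit flat and home. Only touch and push: grip or lift no cover, leave the other three seated, and leave everything else where it is.

Things in the scene. Friction and masses are not known exactly. Their poses are not given: they have to be found in the camera images.
- station: Stainless steel topping station standing on the counter, a box 200 mm (its x) by 740 mm (its y), its deck 165 mm above the counter; a white cutting board, 100 mm deep, runs along its front (-x) side with its top 160 mm above the counter. Origin: on the counter under the middle of the steel box; x points away from the robot side, y along the row of four round wells. It is fixed, but its place and yaw change from start to start.
- place_1 (a point): Centre of the mouth of the station's first (+y end) round well, level with the top of its rim, 171 mm above the counter. Mouth 105 mm across in a dark steel rim that stands 6 mm above the deck, 138 mm across outside (flat on top out to 135 mm). The wells are 140 mm apart.
- place_2 (a point): Centre of the mouth of the station's second round well, level with the top of its rim, 171 mm above the counter. Same well as the others. A seated cover on any well lies level with its origin 171 mm above the counter, its centre up to 2.5 mm beside the well's centre.
- place_3 (a point): Centre of the mouth of the station's third round well, level with the top of its rim, 171 mm above the counter. Same well as the others. On one well, any of the four, the cover lies 4.5 to 6.5 mm off centre with its plug riding on the rim on the side it is displaced to: a few mm high, tilted 2 to 3 degrees. Press that side of its disc and it rocks level, its top then 4 mm above a seated one's.
- place_4 (a point): Centre of the mouth of the station's fourth (-y end) round well, level with the top of its rim, 171 mm above the counter. Same well as the others. The cover that rocks is taken along when its knob is pushed sideways back towards the well's centre (about 1 to 3 N), until its plug drops in; then the wall of the mouth stops it.
- cover_1: One of four identical loose round steel covers, 300 g; which is on which well changes. Disc 122 mm across, 3 mm thick; under it a round plug 101 mm across, 4 mm deep, that enters the mouth with 2 mm play all round; on top a black knob on a thin neck, 28 mm across from 12 to 25 mm above the disc's underside. Origin: centre of the disc's underside; z up, out of the knob.
- cover_2: One of four identical loose round steel covers, 300 g; which is on which well changes. Disc 122 mm across, 3 mm thick; under it a round plug 101 mm across, 4 mm deep, that enters the mouth with 2 mm play all round; on top a black knob on a thin neck, 28 mm across from 12 to 25 mm above the disc's underside. Origin: centre of the disc's underside; z up, out of the knob.
- cover_3: One of four identical loose round steel covers, 300 g; which is on which well changes. Disc 122 mm across, 3 mm thick; under it a round plug 101 mm across, 4 mm deep, that enters the mouth with 2 mm play all round; on top a black knob on a thin neck, 28 mm across from 12 to 25 mm above the disc's underside. Origin: centre of the disc's underside; z up, out of the knob.
- cover_4: One of four identical loose round steel covers, 300 g; which is on which well changes. Disc 122 mm across, 3 mm thick; under it a round plug 101 mm across, 4 mm deep, that enters the mouth with 2 mm play all round; on top a black knob on a thin neck, 28 mm across from 12 to 25 mm above the disc's underside. Origin: centre of the disc's underside; z up, out of the knob.
- spoon: Steel spoon, 220 mm, lying on the cutting board; leave it. Origin: on its underside, x along it.
- salt: White salt shaker with a steel top, 48 mm across, 62 mm tall, standing on the deck at the station's +y end; leave it. Origin: centre of its foot.
- pepper: Brown pepper shaker with a steel top, 48 mm across, 62 mm tall, standing on the deck at the station's -y end; leave it. Origin: centre of its foot.
- mug: White mug, 84 mm across, 98 mm tall, on the counter to the left; leave it. Origin: centre of its foot.
- syrup: Amber syrup jar with a steel cap, 72 mm across, 170 mm tall, on the counter beyond the station; leave it. Origin: centre of its foot.
- ketchup: Red squeeze bottle, 64 mm across, 186 mm tall, beyond the station; leave it. Origin: centre of its foot.
- mustard: Yellow squeeze bottle, 64 mm across, 186 mm tall, beyond the station; leave it. Origin: centre of its foot.
- pen: White and blue ball pen, 140 mm long, lying on the counter to the right; leave it. Origin: under its barrel.
Things that resemble listed ones, but are neither listed nor needed, are in the scene too. What is shaped like the cover_3 but pink or yellow is not meant.

How it is judged:
By the outcome, as a careful person would: the job done as asked, in the order asked, and still so for the second after the job is handed in, with the robot touching nothing.
It also fails if it takes over 51 s, if anything falls off the work surface, if the arm or the gripper's body presses on something with over 40 N, if the wrist force passes 120 N, or if a joint passes its speed limit or range.

## Working session

There is one attempt and no reset: what is moved stays moved. The work goes in short steps, Python scripts to look and compute and a tool call to move; the robot and the scene stay as the last step left them, time stands still between calls to the robot, and variables do not carry over. Pictures are saved under pics/ and viewed, on a budget of 10 in all, crops included, one or two more only if the job needs it, and the job is handed in when it is done.

Besides the shell and the picture viewer there is one more tool, called as name(argument=value, ...), one argument or row to a line, values as JSON. carry_out: Moves the arm, as the interface text tells. Its arguments: {"type":"object","properties":{"targets":{"type":"array"},"force":{"type":"number"}},"required":["targets"]}

```bash
mkdir -p pics; python3 - <<'E'
from workcell import bot, imaging
import cv2
print(bot.observe())
for n in("scene","top"):
    f=imaging.grab_frame(n); cv2.imwrite(f"pics/{n}0.png",f["pixels"][:,:,::-1]); print(n,f["mtx"].tolist(),f["cam_to_world"].round(4).tolist())
E
```

```text
{'clock': 0.0, 'qpos': array([ 1.08779676,  0.52200846, -0.03629495,  1.60000255,  0.02120005,
        1.02107511, -0.11279867]), 'qd': array([ 0.00025179,  0.00045494,  0.00088564,  0.00036983,  0.00078554,
       -0.00065848,  0.0009463 ]), 'joint_efforts': array([-2.76066726e-05, -9.27105618e+01,  1.97877891e+00, -3.69929016e+01,
        1.76877104e-02,  8.04433163e-03, -9.26407938e-05]), 'position': array([ 0.25064411, -0.5723909 ,  0.4041314 ]), 'tool_rot': array([-3.14048807e+00,  9.44455271e-05,  4.12762764e-01]), 'force': array([ 0.05461001,  0.89767139, -0.07103819]), 'moment': array([-0.02157896,  0.02106451,  0.03741475]), 'grip_width': 0.08540812290427678}
scene [[491.6405330329144, 0.0, 316.1664874321799], [0.0, 491.6405330329144, 193.4982425564153], [0.0, 0.0, 1.0]] [[-0.6596, 0.5346, -0.5283, 1.2812], [0.7516, 0.4642, -0.4686, 0.6893], [-0.0052, -0.7062, -0.708, 1.1667], [0.0, 0.0, 0.0, 1.0]]
top [[406.1081057319521, 0.0, 316.571757506542], [0.0, 406.1081057319521, 200.8201526251171], [0.0, 0.0, 1.0]] [[0.0268, -0.9925, 0.1192, 0.4046], [-0.9996, -0.0273, -0.0022, 0.0017], [0.0055, -0.1191, -0.9929, 1.2664], [0.0, 0.0, 0.0, 1.0]]
```

View pics/top0.png

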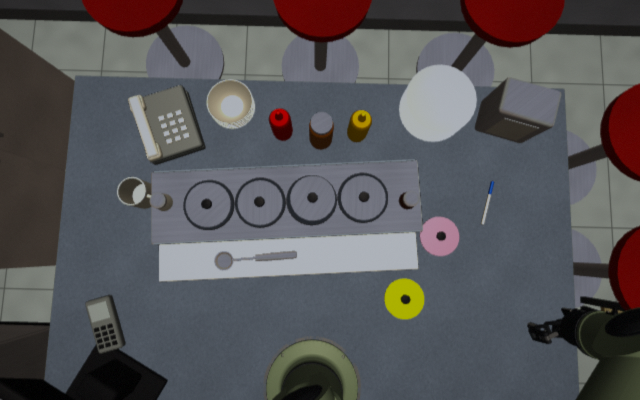

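View pics/scene0.png

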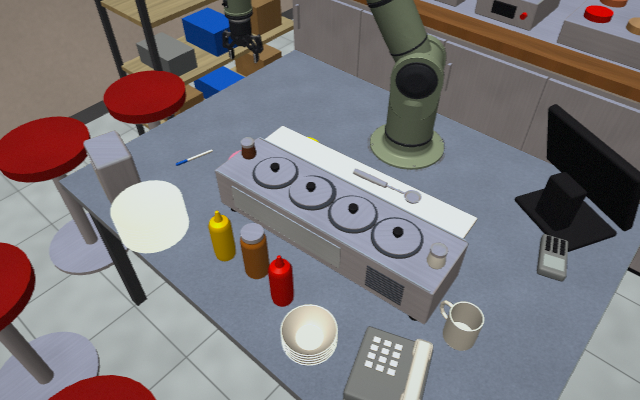

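The top view shows four covers with their knobs at about (206,203), (260,202), (312,198) and (364,197). The pink (440,236) and yellow (405,299) lookalikes are not meant. The dark rim around the third cover looks uneven, so I'll crop in close and measure it.

```bash
python3 - <<'E'
import cv2,numpy as np
a=cv2.imread("pics/top0.png")[160:245,145:425]; b=cv2.imread("pics/scene0.png")[125:275,215:475]
a=cv2.resize(a,(784,238),interpolation=cv2.INTER_CUBIC);b=cv2.resize(b,(624,360),interpolation=cv2.INTER_CUBIC)
c=np.zeros((598,784,3),np.uint8);c[:238]=a;c[238:,:624]=b;cv2.imwrite("pics/crop0.png",c)
E
```

```text
(no output)
```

View pics/crop0.png

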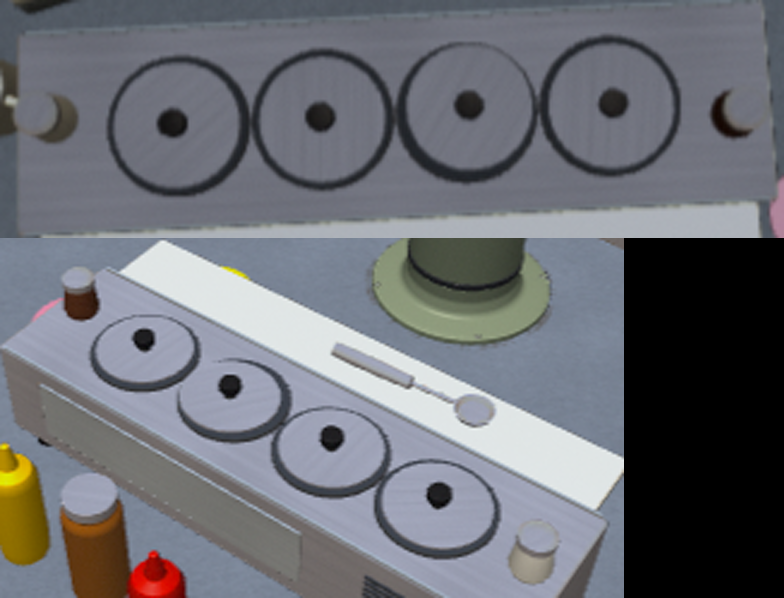

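The crop shows cover 3's dark crescent widest at lower left and missing at upper right, while the other three are even all round. So place_3 is the suspect. Next I'll measure the knobs from two views, plus the rims and discs.

```bash
cat > h.py <<'E'
import cv2,numpy as np
from workcell import bot,imaging
def ray(f,uv,z=None):
    uv=np.atleast_2d(uv).astype(float);T=f["cam_to_world"]
    d=np.c_[uv,np.ones(len(uv))]@np.linalg.inv(f["mtx"]).T@T[:3,:3].T;o=T[:3,3]
    return (o,d) if z is None else o+d*((z-o[2])/d[:,2])[:,None]
def proj(f,P):
    T=f["cam_to_world"];q=(np.asarray(P)-T[:3,3])@T[:3,:3]@f["mtx"].T;return q[...,:2]/q[...,2:]
def tri(fa,a,fb,b):
    A=np.zeros((3,3));v=np.zeros(3)
    for f,p in((fa,a),(fb,b)):
        o,d=ray(f,p);d=d[0]/np.linalg.norm(d);M=np.eye(3)-np.outer(d,d);A+=M;v+=M@o
    return np.linalg.solve(A,v)
def circ(P):
    x,y=P[:,0],P[:,1];s=np.linalg.lstsq(np.c_[2*x,2*y,np.ones(len(x))],x*x+y*y,rcond=None)[0]
    return s[0],s[1],np.sqrt(s[2]+s[0]**2+s[1]**2)
def knob(f,seed,thr=45,r=11):
    g=cv2.cvtColor(f["pixels"],cv2.COLOR_RGB2GRAY);u,v=np.round(seed).astype(int)
    w=np.clip(100.-g[v-r:v+r+1,u-r:u+r+1],0,60);w[w<25]=0
    y,x=np.mgrid[v-r:v+r+1,u-r:u+r+1];return np.array([(w*x).sum(),(w*y).sum()])/w.sum()
def edges(f,c,z,r0,r1,rise,n=72):
    # radial profile in plane z about c, sub-mm position of strongest grey step
    g=cv2.cvtColor(f["pixels"],cv2.COLOR_RGB2GRAY).astype(np.float32);rr=np.arange(r0,r1,.0005);out=[]
    for t in np.arange(n)*2*np.pi/n:
        P=np.c_[c[0]+rr*np.cos(t),c[1]+rr*np.sin(t),np.full(len(rr),z)];q=proj(f,P).astype(np.float32)
        s=cv2.remap(g,q[:,:1],q[:,1:],cv2.INTER_LINEAR).ravel();d=np.gradient(cv2.GaussianBlur(s[:,None],(1,9),0).ravel())*(1 if rise else -1)
        i=d.argmax()
        if d[i]>.5: out.append(P[i])
    return np.array(out)
def fit(P):
    for _ in range(4):
        x,y,r=circ(P);e=np.abs(np.hypot(P[:,0]-x,P[:,1]-y)-r);P=P[e<max(.0015,2*np.median(e))]
    return np.round([x,y,r,len(P)],4)
E
cat > meas.py <<'E'
from h import *
t=imaging.grab_frame("top");s=imaging.grab_frame("scene")
S=[(206,203),(260,202),(312,198),(364,197)];Q=[(398,231),(353,209),(311,187),(275,168)]
R=[]
for a,b in zip(S,Q):
    ka=knob(t,a);kb=knob(s,b);K=tri(t,ka,s,kb);print("knob",ka.round(1),kb.round(1),K.round(4))
    rim=fit(edges(t,K,.171,.062,.076,True)); disc=fit(edges(t,K,.174,.052,.067,False))
    rs=fit(edges(s,K,.171,.062,.076,True));ds=fit(edges(s,K,.174,.052,.067,False))
    R.append(K);print("  rim",rim,rs,"disc",disc,ds)
R=np.array(R);print(np.linalg.norm(np.diff(R,axis=0),axis=1),np.arctan2(R[0,0]-R[3,0],R[0,1]-R[3,1]))
E
python3 meas.py
```

```text
knob [206.2 203.6] [397.6 231.6] [0.518  0.294  0.1882]
  rim [5.181e-01 2.920e-01 6.890e-02 7.200e+01] [ 0.5207  0.2955  0.0698 58.    ] disc [5.186e-01 2.931e-01 6.090e-02 7.200e+01] [5.187e-01 2.949e-01 6.100e-02 7.200e+01]
knob [258.9 201.5] [352.8 208. ] [0.5278 0.1537 0.1882]
  rim [5.284e-01 1.528e-01 6.880e-02 7.100e+01] [ 0.5305  0.1553  0.0704 55.    ] disc [5.281e-01 1.531e-01 6.080e-02 7.200e+01] [5.283e-01 1.547e-01 6.080e-02 7.100e+01]
knob [312.  197.3] [310.7 186. ] [0.5421 0.0122 0.1925]
  rim [5.396e-01 1.360e-02 6.920e-02 6.700e+01] [5.413e-01 1.580e-02 7.030e-02 4.800e+01] disc [5.434e-01 1.170e-02 6.060e-02 7.200e+01] [5.413e-01 1.160e-02 6.020e-02 5.600e+01]
knob [363.5 196.6] [274.5 166.8] [ 0.5486 -0.1258  0.1885]
  rim [ 5.492e-01 -1.254e-01  6.880e-02  7.200e+01] [ 0.5504 -0.123   0.0705 60.    ] disc [ 5.491e-01 -1.260e-01  6.090e-02  7.200e+01] [ 5.486e-01 -1.247e-01  6.080e-02  7.200e+01]
[0.14072635 0.1422355  0.13822824] -0.07276430266571525
```

Measured so far:
- **Knob heights:** 0.1882, 0.1882, 0.1925 and 0.1885 m for covers 1 to 4, so cover 3 is 4 mm high.
- **Cover 3:** its disc is about 4.5 mm off its rim, towards (+0.89, -0.45).
- **Wells:** they lie 140 mm apart on a line at yaw of about 0.074, as they should.

Next I'll shut the jaws, rise, turn to yaw 1.10 so tool y lies along the displacement, and travel to cover 4.

carry_out(
  targets=[
    [[0, 0, -0.016], [0, 0, -0.0438], 0],
    [[0, 0, -0.016], [0, 0, -0.0438], 0],
    [[0, 0, -0.016], [0, 0, -0.0438], 0],
    [[0, 0, -0.016], [0, 0, -0.0438], 0],
    [[0, 0, -0.016], [0, 0, -0.0438], 0],
    [[0.15, 0.03, 0], [0, 0, 0], 0],
    [[0.15, 0.03, 0], [0, 0, 0], 0],
    [[0.15, 0.03, 0], [0, 0, 0], 0],
  ],
  force=20,
)

```text
clock: 1.2
position: [0.3223, -0.4814, 0.4246]
tool_rot: [-3.141, -0.0, 1.101]
force: [0.8, -0.5, -0.1]
grip_width: 0.0001
```

carry_out(
  targets=[
    [[0.21, 0.0416, 0], [0, 0, 0], 0],
    [[0.21, 0.0416, 0], [0, 0, 0], 0],
    [[0.21, 0.0416, 0], [0, 0, 0], 0],
    [[0.21, 0.0416, 0], [0, 0, 0], 0],
    [[0.21, 0.0416, 0], [0, 0, 0], 0],
    [[0.21, 0.0416, 0], [0, 0, 0], 0],
    [[0.21, 0.0416, 0], [0, 0, 0], 0],
    [[0.21, 0.0416, 0], [0, 0, 0], 0],
  ],
)

```text
clock: 2.2
position: [0.587, -0.1442, 0.4247]
tool_rot: [3.142, 0.0, 1.101]
force: [0.2, -0.6, 0.2]
grip_width: -0.0001
```

carry_out(
  targets=[
    [[0, 0, 0.09], [0, 0, 0], 0],
    [[0, 0, 0.09], [0, 0, 0], 0],
    [[0, 0, 0.06], [0, 0, 0], 0],
    [[0, 0, 0.03], [0, 0, 0], 0],
    [[0, 0, 0.008], [0, 0, 0], 0],
    [[0, 0, 0], [0, 0, 0], 0],
  ],
)

```text
clock: 2.95
position: [0.5862, -0.1457, 0.3557]
tool_rot: [3.141, -0.0, 1.101]
force: [-0.5, -0.1, 1.0]
grip_width: 0.0001
```

```bash
python3 - <<'E'
from h import *
t=imaging.grab_frame("top")["pixels"][150:250,270:430,::-1];s=imaging.grab_frame("scene")["pixels"][60:260,200:440,::-1]
c=np.zeros((600,780,3),np.uint8);c[:250,:400]=cv2.resize(t,(400,250),interpolation=2);c[200:,360:]=cv2.resize(s,(420,400),interpolation=2)[:,:420];cv2.imwrite("pics/c1.png",c)
E
```

```text
(no output)
```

View pics/c1.png

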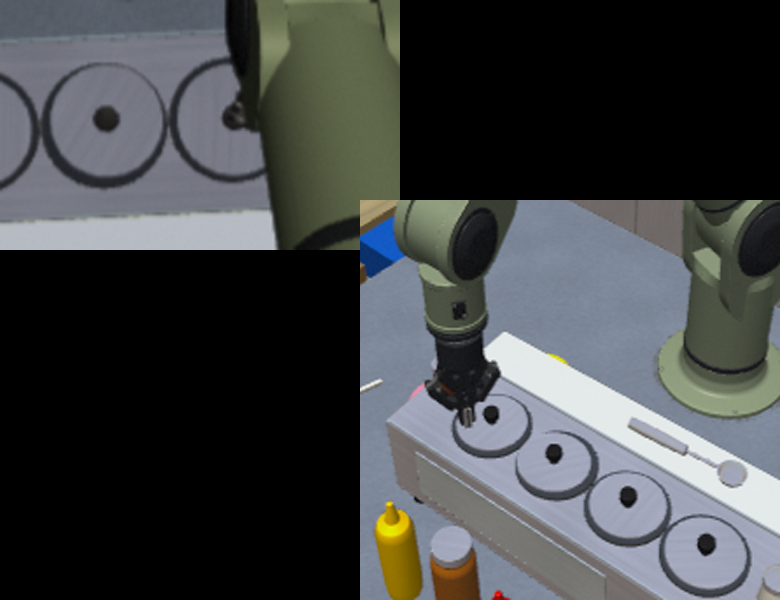

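The fingertip is over the far edge of cover 4, clear of its knob. Next I'll press down in small steps.

carry_out(
  targets=[
    [[0, 0, 0.012], [0, 0, 0], 0],
    [[0, 0, 0.008], [0, 0, 0], 0],
    [[0, 0, 0.008], [0, 0, 0], 0],
    [[0, 0, 0.004], [0, 0, 0], 0],
    [[0, 0, 0], [0, 0, 0], 0],
  ],
)

```text
clock: 3.68
position: [0.5861, -0.1456, 0.3475]
tool_rot: [3.142, 0.0, 1.101]
force: [-3.8, 0.7, 7.1]
grip_width: -0.0001
```

carry_out(
  targets=[
    [[0, 0, -0.1], [0, 0, 0], 0],
    [[0, 0, -0.1], [0, 0, 0], 0],
    [[0.162, -0.09, 0], [0, 0, 0], 0],
    [[0.162, -0.09, 0], [0, 0, 0], 0],
    [[0.162, -0.09, 0], [0, 0, 0], 0],
    [[0, 0, 0.1], [0, 0, 0], 0],
    [[0, 0, 0.048], [0, 0, 0], 0],
    [[0, 0, 0], [0, 0, 0], 0],
  ],
)

```text
clock: 4.68
position: [0.5809, -0.0074, 0.3596]
tool_rot: [-3.14, 0.001, 1.1]
force: [-0.3, -0.2, 0.0]
grip_width: -0.0002
```

carry_out(
  targets=[
    [[0, 0, 0.004], [0, 0, 0], 0],
    [[0, 0, 0.004], [0, 0, 0], 0],
  ],
)

```text
clock: 4.92
position: [0.5811, -0.0071, 0.3587]
tool_rot: [3.141, -0.0, 1.1]
force: [-0.3, -0.1, 0.6]
grip_width: 0.0
```

carry_out(
  targets=[
    [[0, 0, 0.008], [0, 0, 0], 0],
    [[0, 0, 0.008], [0, 0, 0], 0],
    [[0, 0, 0], [0, 0, 0], 0],
  ],
)

```text
clock: 5.3
position: [0.581, -0.0067, 0.3541]
tool_rot: [-3.141, 0.0, 1.101]
force: [0.2, 0.2, -0.4]
grip_width: -0.0001
```

carry_out(
  targets=[
    [[0, 0, 0.005], [0, 0, 0], 0],
    [[0, 0, 0], [0, 0, 0], 0],
  ],
)

```text
clock: 5.55
position: [0.581, -0.0067, 0.3529]
tool_rot: [-3.141, 0.0, 1.101]
force: [-0.0, -0.1, 0.1]
grip_width: -0.0001
```

carry_out(
  targets=[
    [[0, 0, 0.004], [0, 0, 0], 0],
    [[0, 0, 0], [0, 0, 0], 0],
  ],
)

```text
clock: 5.8
position: [0.5811, -0.0067, 0.352]
tool_rot: [3.141, -0.0, 1.101]
force: [0.1, -1.0, 2.7]
grip_width: -0.0001
```

carry_out(
  targets=[
    [[0, 0, 0.003], [0, 0, 0], 0],
    [[0, 0, 0], [0, 0, 0], 0],
  ],
)

```text
clock: 6.05
position: [0.5811, -0.0068, 0.3515]
tool_rot: [3.141, -0.0, 1.101]
force: [-0.0, -1.2, 5.7]
grip_width: -0.0002
```

```bash
python3 - <<'E'
from h import *
t=imaging.grab_frame("top");s=imaging.grab_frame("scene")
a=cv2.resize(s["pixels"][100:230,240:390,::-1],(690,598),interpolation=2);cv2.imwrite("pics/c2.png",a)
E
```

```text
(no output)
```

View pics/c2.png

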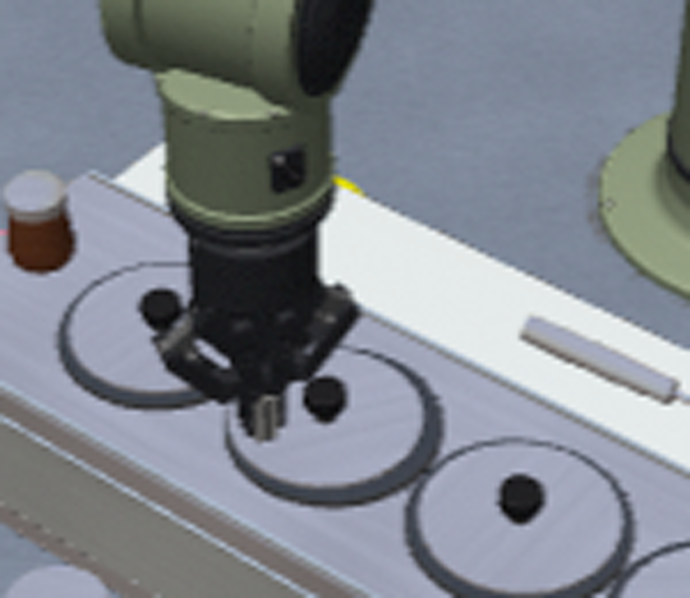

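Cover 3 met the finger early, rocked, then took 5.7 N at 0.3515, which is 4.0 mm above seated cover 4 at 0.3475. That confirms it's the rocking one. Now I'll lift the tip to knob height and push along tool -y.

carry_out(
  targets=[
    [[0, 0, -0.016], [0, 0, 0], 0],
    [[0, 0, -0.016], [0, 0, 0], 0],
    [[0, -0.02, 0], [0, 0, 0], 0],
    [[0, -0.02, 0], [0, 0, 0], 0],
    [[0, 0, 0], [0, 0, 0], 0],
  ],
)

```text
clock: 6.78
position: [0.5717, -0.0019, 0.3592]
tool_rot: [-3.141, 0.0, 1.101]
force: [0.5, 0.8, 0.4]
grip_width: -0.0002
```

carry_out(
  targets=[
    [[0, -0.008, 0], [0, 0, 0], 0],
    [[0, -0.008, 0], [0, 0, 0], 0],
    [[0, 0, 0], [0, 0, 0], 0],
  ],
)

```text
clock: 7.15
position: [0.5684, -0.0003, 0.3592]
tool_rot: [-3.142, 0.0, 1.101]
force: [-0.5, 0.8, 0.4]
grip_width: 0.0003
```

carry_out(
  targets=[
    [[0, -0.006, 0], [0, 0, 0], 0],
    [[0, -0.006, 0], [0, 0, 0], 0],
    [[0, 0, 0], [0, 0, 0], 0],
  ],
)

```text
clock: 7.52
position: [0.5658, 0.001, 0.3592]
tool_rot: [-3.142, -0.0, 1.101]
force: [1.0, -0.6, -0.7]
grip_width: -0.0
```

carry_out(
  targets=[
    [[0, -0.006, 0], [0, 0, 0], 0],
    [[0, 0, 0], [0, 0, 0], 0],
  ],
)

```text
clock: 7.78
position: [0.5644, 0.0017, 0.3592]
tool_rot: [-3.141, 0.0, 1.101]
force: [0.5, -0.8, 0.1]
grip_width: 0.0003
```

carry_out(
  targets=[
    [[0, -0.006, 0], [0, 0, 0], 0],
    [[0, 0, 0], [0, 0, 0], 0],
  ],
)

```text
clock: 8.02
position: [0.5631, 0.0024, 0.3592]
tool_rot: [3.141, -0.0, 1.101]
force: [0.3, -0.5, 0.4]
grip_width: -0.0001
```

```bash
cat > k3.py <<'E'
from h import *
s=imaging.grab_frame("scene");k=knob(s,(311,187),r=8);print("knob3 scene px",k.round(2),"at z=.1882:",ray(s,k,.1882).round(4),"z=.1925",ray(s,k,.1925).round(4))
import sys
cv2.imwrite("pics/"+sys.argv[1],cv2.resize(s["pixels"][130:230,260:390,::-1],(780,600),interpolation=2))
E
python3 k3.py c3.png
```

```text
knob3 scene px [309.58 185.22] at z=.1882: [[0.5382 0.0055 0.1882]] z=.1925 [[0.5415 0.0085 0.1925]]
```

View pics/c3.png

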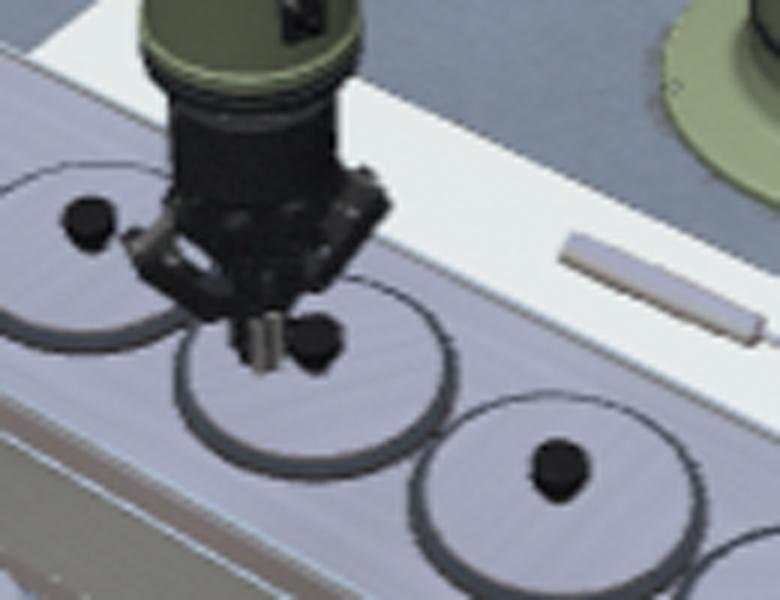

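The finger is just beside the knob, roughly at crop (270,340) against (315,340), and the cover hasn't moved yet. I'll keep going in 1.5 mm steps.

carry_out(
  targets=[
    [[0, -0.006, 0], [0, 0, 0], 0],
    [[0, 0, 0], [0, 0, 0], 0],
  ],
)

```text
clock: 8.32
position: [0.5617, 0.003, 0.3592]
tool_rot: [-3.142, 0.0, 1.101]
force: [0.8, -0.7, 0.4]
grip_width: 0.0003
```

carry_out(
  targets=[
    [[0, -0.006, 0], [0, 0, 0], 0],
    [[0, 0, 0], [0, 0, 0], 0],
  ],
)

```text
clock: 8.57
position: [0.5607, 0.0036, 0.3594]
tool_rot: [3.141, -0.0, 1.101]
force: [4.1, -2.0, -0.7]
grip_width: -0.0003
```

carry_out(
  targets=[
    [[0, -0.006, 0], [0, 0, 0], 0],
    [[0, 0, 0], [0, 0, 0], 0],
  ],
)

```text
clock: 8.82
position: [0.5599, 0.0039, 0.3598]
tool_rot: [3.139, -0.001, 1.1]
force: [9.1, -4.5, 1.5]
grip_width: 0.0
```

```bash
python3 k3.py c4.png
```

```text
knob3 scene px [310.19 184.96] at z=.1882: [[0.5363 0.0061 0.1882]] z=.1925 [[0.5396 0.0091 0.1925]]
```

View pics/c4.png

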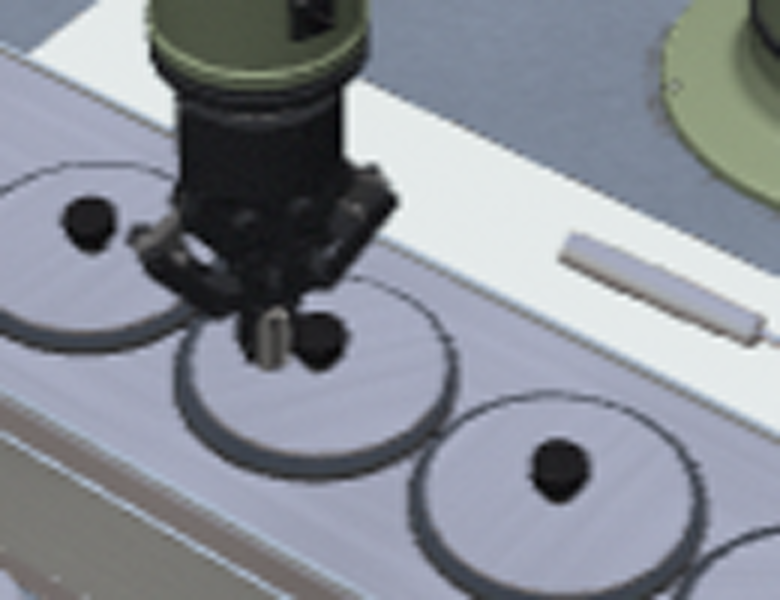

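```bash
cat > cmp.py <<'E'
from h import *
s=imaging.grab_frame("scene");s0=dict(s);s0["pixels"]=cv2.imread("pics/scene0.png")[:,:,::-1].copy()
g=[cv2.cvtColor(f["pixels"],cv2.COLOR_RGB2GRAY).astype(np.float32) for f in(s0,s)]
c=np.array([.5413,.0116]);rr=np.arange(.05,.067,.0005)
for deg in range(0,360,15):
    t=np.radians(deg);P=np.c_[c[0]+rr*np.cos(t),c[1]+rr*np.sin(t),np.full(len(rr),.174)];q=proj(s,P).astype(np.float32);o=[]
    for im in g:
        v=cv2.GaussianBlur(cv2.remap(im,q[:,:1],q[:,1:],1),(1,7),0).ravel();d=-np.gradient(v);o+=[1e3*rr[d.argmax()],d.max()]
    print(deg,np.round(o,1))
print(bot.observe()["force"],bot.observe()["moment"])
E
python3 cmp.py
```

```text
0 [60.   8.  56.   7.8]
15 [59.5  6.6 56.5  6.7]
30 [61.   6.9 58.   8.5]
45 [60.   7.6 60.   8.5]
60 [59.   9.6 61.5  6.6]
75 [60.   9.2 63.   9.5]
90 [60.5  9.  65.   8.8]
105 [61.   8.1 65.   7.9]
120 [61.  11.9 65.5  5.9]
135 [60.5 10.2 65.5  6. ]
150 [60.5  9.6 65.5  3.1]
165 [60.  10.2 65.   4.8]
180 [59.5  8.8 64.   4.6]
195 [59.5  8.5 63.5  3.7]
210 [59.5  7.7 52.   7.2]
225 [58.   2.8 51.   3.1]
240 [60.5  1.8 64.5  0.5]
255 [65.   0.2 53.   0.1]
270 [63.5  9.9 51.5  9.6]
285 [63.   9.2 55.5  8.2]
300 [60.   1.3 56.   7.4]
315 [60.   8.2 54.5  7.9]
330 [60.   8.5 54.   8.7]
345 [60.   7.2 54.5  8.4]
[ 9.38073392 -4.31388661  0.92451847] [-0.92472145 -1.90412668 -0.0238724 ]
```

The disc has shifted about 5 mm along the push. If it's down, its centre is 2.3 mm past the well's centre, so the 10 N would be the wall of the mouth stopping it. I'll back off, rise clear, and check from both cameras.

carry_out(
  targets=[
    [[0, 0.02, 0], [0, 0, 0], 0],
    [[0, 0.04, 0], [0, 0, 0], 0],
    [[0, 0, -0.15], [0, 0, 0], 0],
    [[0, 0, -0.15], [0, 0, 0], 0],
    [[-0.2, 0, 0], [0, 0, 0], 0],
    [[-0.2, 0, 0], [0, 0, 0], 0],
    [[-0.2, 0, 0], [0, 0, 0], 0],
    [[-0.2, 0, 0], [0, 0, 0], 0],
  ],
)

```text
clock: 9.93
position: [0.4812, -0.1823, 0.4342]
tool_rot: [-3.141, -0.0, 1.101]
force: [0.7, -0.5, 0.3]
grip_width: 0.0
```

carry_out(
  targets=[
    [[-0.2, 0, 0], [0, 0, 0], 0],
    [[-0.2, 0, 0], [0, 0, 0], 0],
    [[-0.2, 0, 0], [0, 0, 0], 0],
    [[-0.2, 0, 0], [0, 0, 0], 0],
    [[-0.2, 0, 0], [0, 0, 0], 0],
    [[-0.2, 0, 0], [0, 0, 0], 0],
    [[0, 0, 0], [0, 0, 0], 0],
  ],
)

```text
clock: 10.8
position: [0.3437, -0.4515, 0.4336]
tool_rot: [-3.14, 0.001, 1.095]
force: [0.3, 0.9, -1.2]
grip_width: 0.0001
```

```bash
python3 meas.py; python3 - <<'E'
from h import *
a=imaging.grab_frame("top")["pixels"][160:245,145:425,::-1];b=imaging.grab_frame("scene")["pixels"][125:275,215:475,::-1]
c=np.zeros((598,784,3),np.uint8);c[:238]=cv2.resize(a,(784,238),interpolation=2);c[238:,:624]=cv2.resize(b,(624,360),interpolation=2);cv2.imwrite("pics/crop1.png",c)
E
```

```text
knob [206.2 203.6] [397.4 231.7] [0.5181 0.294  0.1879]
  rim [5.181e-01 2.921e-01 6.880e-02 7.200e+01] [ 0.5205  0.2955  0.0697 57.    ] disc [5.186e-01 2.932e-01 6.090e-02 7.200e+01] [5.187e-01 2.949e-01 6.100e-02 7.200e+01]
knob [258.9 201.4] [352.8 208. ] [0.5278 0.1536 0.1881]
  rim [5.284e-01 1.528e-01 6.880e-02 7.000e+01] [ 0.5303  0.1554  0.0703 57.    ] disc [5.281e-01 1.531e-01 6.080e-02 7.200e+01] [5.282e-01 1.546e-01 6.090e-02 7.100e+01]
knob [310.7 199.4] [312.5 186.5] [0.537  0.0152 0.1885]
  rim [5.387e-01 1.390e-02 6.870e-02 7.100e+01] [5.404e-01 1.640e-02 7.020e-02 5.100e+01] disc [5.375e-01 1.480e-02 6.080e-02 7.200e+01] [5.373e-01 1.590e-02 6.080e-02 6.900e+01]
knob [363.5 196.6] [274.5 166.8] [ 0.5485 -0.1258  0.1885]
  rim [ 5.492e-01 -1.253e-01  6.890e-02  7.200e+01] [ 0.5505 -0.1233  0.0706 59.    ] disc [ 5.491e-01 -1.260e-01  6.090e-02  7.200e+01] [ 5.487e-01 -1.247e-01  6.080e-02  7.200e+01]
[0.14074856 0.13869725 0.14150799] -0.07241087112199329
```

View pics/crop1.png

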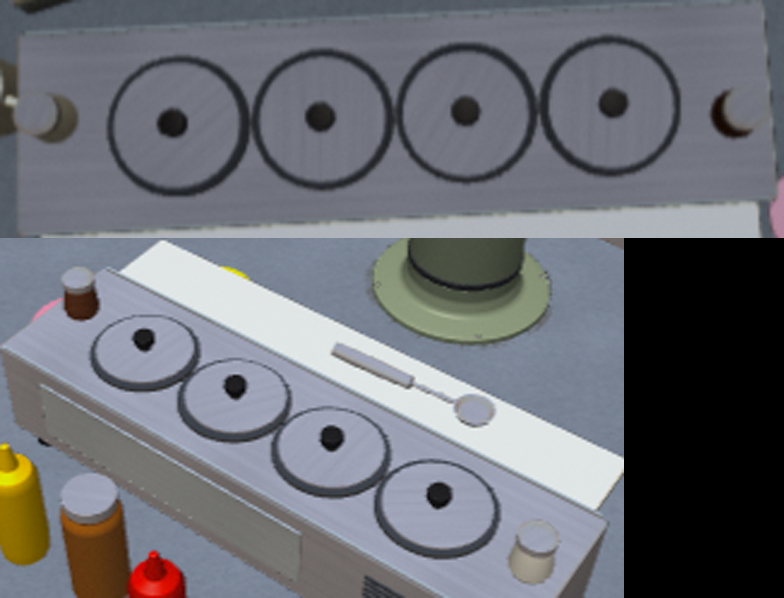

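All four rims now look even and all knobs are level at 0.188 m. The other covers and items haven't moved.

```bash
python3 -c "
from workcell import job;print(job.job_done())"
```

```text
the job is handed in; nothing more can be done
None
```

The rocking cover was on place_3 (third well). I nudged it back and it dropped into its well, so all four covers now sit flat. The job was handed in at about 11 s of the 51 s allowed.

- **Finding it:** I pressed two covers. Cover 4 was firm, at TCP height 0.3475 m. Cover 3 rocked level 4.0 mm higher, at 0.3515 m. I did not press covers 1 and 2; I judged them seated from the cameras, with level knobs and even rims.
- **Nudging it:** I pushed the knob with the shut fingers, back towards the well's centre. The push reached about 10 N, above the 1 to 3 N expected, because I kept going after the cover had dropped and met the wall of the mouth.
- **Last checks:** Knob 3 came down from 0.1925 to 0.1885 m, level with the others (0.188 to 0.1885 m). Its disc is about 1.5 mm off the well's centre, within the 2.5 mm play. The other three covers measured the same as before to about 0.3 mm, and the spoon and shakers look unmoved.
- **Disagreement:** The scene camera places the rims 1 to 3.5 mm away from where the top camera does. I took the rim centres from the top camera.
- **Not re-checked:** I did not press cover 3 again after it dropped.

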